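# Zero the kitchen scale under the wire shelf

## Robot

A 6-joint arm with a two-finger parallel gripper is mounted at the origin on the work surface. World frame = base frame: x ahead of the robot, y to its left, z up, the work surface at z = 0. Lengths are in mm, angles in rad, forces in N, time in s.
With the tool pointing down it reaches from about 300 to 775 mm from the base axis. Payload 14.6 kg.
Tool frame: the origin (TCP) lies midway between the tips of the shut fingers; the grasp point (between the pads) lies 19 mm behind it (manip.hold_point_z is the distance from the TCP to the grasp point, in mm); z points along the fingers, y is the direction in which the jaws open and shut (so a half turn about z gives the same grasp; the last joint's range is limited). The gripper opens to 94 mm and grips with 3 to 60 N. Pads are 16 mm wide; open, the fingers measure 119 mm over their backs; the gripper's body (75 mm by 177 mm) begins 78 mm behind the grasp point.
Start: joints at [-1.373, 0.3, 1.521, -0, 1.321, -0.067], TCP at [143.937, -530.821, 205.446] pointing down, gripper open.
Joint ranges: [-3.03, 3.03], [-0.79, 2.21], [0.23, 2.52], [-1.04, 4.18], [0, 3.07], [-2.55, 2.55]. Speed limits (rad/s): [2.22, 2.22, 2.57, 3.14, 3.14, 3.14].

## Interface

Orientations are given as [roll, pitch, yaw] about the fixed x, y, z axes, in that order (R = Rz(yaw) Ry(pitch) Rx(roll)).
In Python, from cell import manip gives the robot as it stands.
- The arm moves only by the shell command python3 -m crank 'ROWS' [OPENING] [FORCE]. ROWS is JSON, a list of rows, each an object with "offset": the shift along the world's x, y, z in m, a list of three; "spin": the turn about the world's z in degrees. In form: [{"offset": [dx, dy, dz], "spin": spin}, ...]. A call has exactly 8 rows; each row is the pose to reach, as a shift and turn from the pose measured when the call began; what a row does not reach only later rows make up. A row lasts 1/12 s, in which the tool goes at most 41.7 mm and 7.16 degrees, less where a joint would pass 70% of its speed; a pose out of reach is approached as far as the arm can. A call with a gripper value outside its range is refused whole. OPENING is the opening, from 0 (shut) to 1 (fully open), set as the call begins (- or left out, the last holds). The fingers move at their own pace and stop on an object; FORCE is the grip in N (left out, the last holds). Time passes only in rows, so rows that repeat a pose let the fingers close, or fill a call up. It gives the time, the measured TCP pose, the force and the opening at its end, in the units of the state.
- manip.read_state(): the state, without advancing time (a new reading comes with each control period).
- manip.camera(name): name is "scene" or "top" or "wrist"; returns a dict with "pixels" (420x560x3 uint8, red, green, blue), "fx", "fy", "cx", "cy" (pixels), "extrinsics" (4x4, takes a point from world to camera coordinates); the wrist camera has in their place "hand_eye" (4x4, takes a point from camera to tool coordinates, whose origin is the TCP and whose axes are the flange's). Camera axes: x right, y down, z forward; pixel columns grow to the right and rows downward; lengths in mm; the calibration is good to about 2 mm. A picture is of the moment at which its call begins: read the wrist's pose just before it. There is no depth.
- manip.sign_off(): hands the job in, once; it reports no verdict.
Trained networks look in a picture, given as the dict that the camera call returned (one of the last four; its "shot" number tells which), for a name from the list of things; names that differ only in an ending like _2 or _b are one class to them, and where a whole thing is asked for, a point or a joint stands for the part that bears it (a point fixed in the world has none). Each returns a list of dicts, best first, with "conf" (0 to 1); they miss things now and then, are a little off and sometimes report something else, mostly with a low value. They report only what shows in the picture. A call takes as long as a camera call. They do not tell look-alikes from the thing itself.
- manip.search_frame(picture, name): "location" ([x, y, z] in mm, in world coordinates, good to about 4 mm: the middle of the surface that is visible of it).
- manip.masks_of(picture, name): "mask" (420x560 bool, what is visible of it).
The state is a dict: "clock": time; "joints": joint angles; "qd": joint speeds; "effort": joint torques, N m; "eef_pos": TCP position; "eef_rot": TCP orientation; "wrist_force": force on the tool from outside, world axes, zero at the start; "moment": the same for the moment, N m; "finger_gap": finger opening in mm.
Only numpy, scipy, OpenCV 4.12 (cv2) and the standard library are available. Lean on these libraries where they do the work, as an engineer would, in place of code of your own. Each camera call takes 0.05 s, during which the arm holds its last target. There are 200 camera calls.

## Task

Zero the kitchen scale with the pie dish on its pan: press its round key to wake it, then the square key to set the unit, then the narrow bar key to zero it. Push each key fully down for a moment and let it come all the way back up before the next, one key at a time, and never press the cross-shaped off key. Do not bump the wire shelf above, and leave the dish and the other kitchenware where they stand.

Things in the scene. Friction and masses are not known exactly. Their poses are not given: they have to be found in the camera images.
- scale: White kitchen scale, fixed, 250 mm wide (its y), 260 mm deep (x from -150 to +110 mm), steel pan top at z = 70 mm. Origin on the cupboard floor under it, z up; its -x side, with the sloping key panel, looks roughly towards the robot.
- panel_mid (a point): Middle of the flat sloping key panel on the scale's front, at (-120, 0, 41) mm in the scale's frame, axes as the scale's. The panel's outward normal leans 0.65 rad (37 deg) from vertical to the scale's -x: (-0.605, 0, 0.796). Four black keys of equal height stand in a row through it along y, at y = -87, -29, 29, 87 mm; which key is where varies.
- key_round_top (a point): Centre of the top face of the round key (round disc, 38 mm across). The face stands 12 mm proud of the panel when up; the key's z axis is the panel's outward normal.
- key_round (a joint): Travel of the round key into the panel, along the panel's normal: 0 is up, 0.007 m fully down. It springs back; about 1 N starts it, 4 N takes it fully down.
- key_square_top (a point): Centre of the top face of the square key (square, 36 x 36 mm). The face stands 12 mm proud of the panel when up; the key's z axis is the panel's outward normal.
- key_square (a joint): Travel of the square key into the panel, along the panel's normal: 0 is up, 0.007 m fully down. It springs back; about 1 N starts it, 4 N takes it fully down.
- key_bar_top (a point): Centre of the top face of the bar key (narrow upright bar, 15 mm wide and 42 mm long up the slope). The face stands 12 mm proud of the panel when up; the key's z axis is the panel's outward normal.
- key_bar (a joint): Travel of the bar key into the panel, along the panel's normal: 0 is up, 0.007 m fully down. It springs back; about 1 N starts it, 4 N takes it fully down.
- key_cross_top (a point): Centre of the top face of the cross key (plus-shaped cross, 42 mm across with 13 mm wide arms; the off key, not to be used). The face stands 12 mm proud of the panel when up; the key's z axis is the panel's outward normal.
- key_cross (a joint): Travel of the cross key into the panel, along the panel's normal: 0 is up, 0.007 m fully down. It springs back; about 1 N starts it, 4 N takes it fully down.
- riser: Steel wire shelf riser, fixed, over the scale, same yaw. Origin on the floor at the scale's (within 6 mm). Wire top at z = 165 mm, x = -120 to +140 mm, y = -185 to +185 mm, wires 6 to 8 mm thick; the front wire runs just above the key row, so a gripper pointing straight down at a key hits it. Legs at y = +-185 mm, x = -30 and +130 mm.
- pie_dish: Round glass pie dish, 190 mm across the rim, 40 mm high, standing on the scale's pan. Origin at the centre of its underside.
- ramekin: Yellow ceramic ramekin, 84 mm across, 50 mm high, on the cupboard floor on the scale's -y side. Origin at the centre of its underside.
- brownie_tin: Square dark steel tin with cover, 134 mm square, 55 mm high, on the turntable. Origin at the centre of its underside.
- measuring_cups: Nested steel measuring cups, 68 mm across, 34 mm high, handles joined by a ring reaching 115 mm to +x, on the turntable. Origin under the cups' centre.
- turntable: White plastic turntable, disc 300 mm across, top at z = 30 mm, standing left of the scale. Origin on the floor under its centre.
Not all that is in view belongs to the job. Leave any orange or pink look-alike of the pie_dish alone.

How it is judged:
By the outcome, as a careful person would: the job done as asked, in the order asked, and still so for the second after the job is handed in, with the robot touching nothing.
It also fails if it takes over 42 s, if anything falls off the work surface, if the arm or the gripper's body presses on something with over 40 N, if the wrist force passes 120 N, or if a joint passes its speed limit or range.

## Working session

There is one attempt and no reset: what is moved stays moved. The work goes in short steps, Python scripts to look and compute and a shell command to move; the robot and the scene stay as the last step left them, time stands still between calls to the robot, and variables do not carry over. Pictures are saved under pics/ and viewed, about 8 in all and at most 12, crops included, and the job is handed in when it is done.

```bash
mkdir -p pics; ls
cat > h.py <<'E'
import numpy as np, cv2
from cell import manip
def shot(n,f):
    p=manip.camera(n); cv2.imwrite('pics/'+f,p['pixels'][:,:,::-1]); return p
def proj(p,X):
    E=np.array(p['extrinsics']); c=E[:3,:3]@np.array(X,float)+E[:3,3]
    return p['fx']*c[0]/c[2]+p['cx'],p['fy']*c[1]/c[2]+p['cy']
E
python3 - <<'E'
from h import *
s=manip.read_state(); print(s['clock'],s['eef_pos'],s['eef_rot'],s['finger_gap'])
for n in('scene','top'):
    p=shot(n,n+'.png'); E=np.array(p['extrinsics']); print(n,'campos',(-E[:3,:3].T@E[:3,3]).round(),p['fx'])
    for k in('key_round_top','key_square_top','key_bar_top','key_cross_top','scale','riser','pie_dish','ramekin','turntable'):
        for d in manip.search_frame(p,k)[:2]: print(k,np.round(d['location'],1),round(d['conf'],2),np.round(proj(p,d['location'])))
a=cv2.imread('pics/scene.png')
E
```

```text
pics
0.0 [ 143.88376215 -530.58124586  204.90603248] [-3.14046790e+00 -4.68142634e-05  2.64739390e-01] 94.16476955205785
scene campos [1292. -628. 1251.] 521.0448886128737
key_round_top [504.9  -1.9  51.5] 0.57 [274. 209.]
key_round_top [ 528.9 -119.4   54. ] 0.41 [247. 232.]
key_square_top [ 538.3 -177.8   56.7] 0.56 [232. 244.]
key_bar_top [ 600.6 -350.6   28.1] 0.67 [192. 296.]
key_bar_top [520.  -58.3  51.5] 0.59 [262. 221.]
key_cross_top [505.1  -1.2  50.8] 0.61 [274. 209.]
scale [ 685.4 -149.5   66. ] 0.96 [271. 272.]
riser [521.2 -52.8  57.1] 0.2 [263. 219.]
pie_dish [328.7 117.2   5.7] 0.77 [270. 169.]
pie_dish [ 485.2 -554.2    7.5] 0.76 [104. 310.]
ramekin [ 599.6 -351.1   26.9] 0.76 [191. 296.]
turntable [523.8 396.5  29.7] 0.59 [372. 162.]
turntable [ 532.2 -120.3   52.1] 0.42 [247. 234.]
top campos [ 257.   -6. 1364.] 428.8899931698794
key_round_top [ 522.7 -114.3   49.5] 0.55 [314. 219.]
key_bar_top [513.2 -60.8  57.3] 0.37 [297. 222.]
key_cross_top [498.4  -1.7  46.1] 0.45 [278. 226.]
scale [582.7 -51.7  60. ] 0.8 [295. 200.]
riser [652.7 -68.9 164.1] 0.85 [303. 168.]
pie_dish [ 332.1 -230.7    4.2] 0.98 [350. 283.]
pie_dish [348.6 108.8  10. ] 0.84 [242. 275.]
ramekin [ 616.4 -355.8   11.5] 0.76 [388. 195.]
turntable [490.8 428.6  31.9] 0.75 [142. 226.]
```

View pics/scene.png

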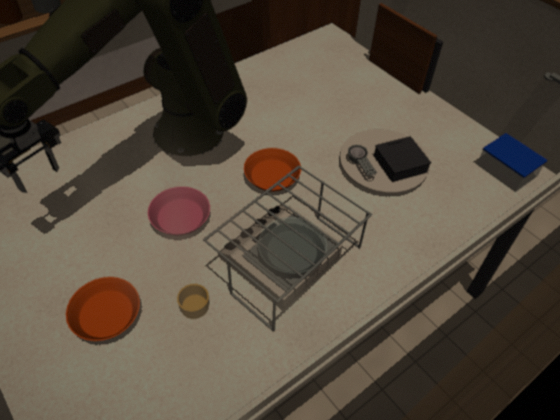

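View pics/top.png

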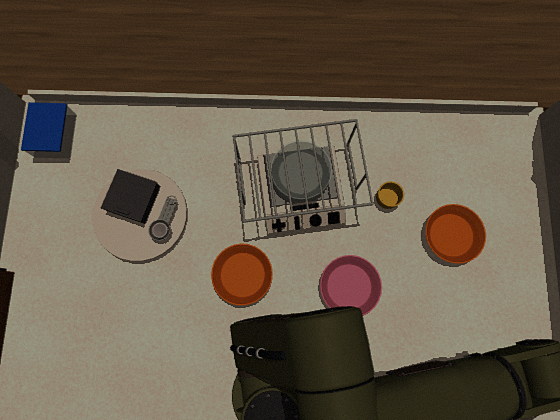

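The top view shows the key row from left to right: cross (279,226), bar (297,222), round (315,220) and square (334,217). The orange dishes at (242,275) and (455,235) and the pink one at (350,285) are look-alikes. The glass dish at (300,170) is the real one. Next I'll refine the scale pose and check the key identities in one crop.

```bash
cat > fit.py <<'E'
from h import *
from scipy.optimize import least_squares
Y={'cross':87,'bar':29,'round':-29,'square':-87}
def top(q,k,h=12):
    x,y,t=q; l=np.array([-120-.605*h,Y[k],41+.796*h]); c,s=np.cos(t),np.sin(t)
    return np.array([x+c*l[0]-s*l[1],y+s*l[0]+c*l[1],l[2]])
def blobs(p,q,r=8):
    g=p['pixels'].max(2).astype(float); out={}
    for k in Y:
        u,v=proj(p,top(q,k)); u0,v0=int(round(u)),int(round(v))
        w=g[v0-r:v0+r+1,u0-r:u0+r+1]; m=(w<45); vv,uu=np.nonzero(m)
        out[k]=(uu.mean()+u0-r,vv.mean()+v0-r,m.sum()) if m.sum() else None
    return out
E
python3 - <<'E'
from fit import *
print([a for a in dir(manip) if a[0]!='_'])
p=manip.camera('top'); im=p['pixels'][:,:,::-1]
# initial from seen pixels
px={'cross':(279,226),'bar':(297,222),'round':(315,220),'square':(334,217)}
f=lambda q,px=px:np.concatenate([np.subtract(proj(p,top(q,k)),px[k]) for k in Y])
q=least_squares(f,[640,-60,.2],x_scale=[10,10,.1]).x; print(q,f(q).round(1))
for i in range(2):
    b=blobs(p,q); print({k:np.round(v,1).tolist() if v else None for k,v in b.items()})
    q=least_squares(lambda q:f(q,{k:b[k][:2] for k in Y}),q,x_scale=[10,10,.1]).x
    print(q,f(q,{k:b[k][:2] for k in Y}).round(1))
for k in Y: print(k,top(q,k).round(1))
np.save('q.npy',q)
c=cv2.resize(im[195:245,255:355],None,fx=6,fy=6,interpolation=cv2.INTER_CUBIC)
s=manip.camera('scene')['pixels'][:,:,::-1][100:190,0:90]
cv2.imwrite('pics/crop.png',np.vstack([c,cv2.resize(s,(600,300))*1][:1]))
o=np.zeros((300,800,3),np.uint8); o[:, :500]=c[:,60:560]; o[:,500:]=cv2.resize(s,(300,300)); cv2.imwrite('pics/crop.png',cv2.convertScaleAbs(o,alpha=1.8))
E
```

```text
['Unreachable', 'camera', 'hold_point_z', 'masks_of', 'read_state', 'search_frame', 'sign_off']
[ 6.41311531e+02 -6.52300633e+01  1.86007578e-01] [-0.3 -0.4  0.1  0.7  0.4 -0.2 -0.3 -0.1]
{'cross': [278.1, 225.1, 108.0], 'bar': [296.6, 222.7, 62.0], 'round': [314.9, 220.0, 119.0], 'square': [333.3, 217.6, 137.0]}
[ 6.41349521e+02 -6.63010723e+01  1.64689459e-01] [ 0.   0.   0.  -0.1  0.   0.1 -0.  -0.1]
{'cross': [278.1, 225.1, 108.0], 'bar': [296.6, 222.7, 62.0], 'round': [314.9, 220.0, 119.0], 'square': [333.3, 217.6, 137.0]}
[ 6.41349521e+02 -6.63010723e+01  1.64689459e-01] [ 0.   0.   0.  -0.1  0.   0.1 -0.  -0.1]
cross [501.5  -1.3  50.6]
bar [511.1 -58.6  50.6]
round [ 520.6 -115.8   50.6]
square [ 530.1 -173.    50.6]
```

View pics/crop.png

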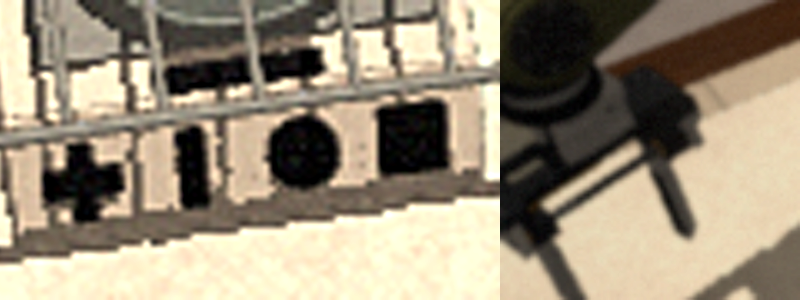

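The key order is confirmed: cross, bar, round, square from left to right, with fit residuals of 0.1 px. The gripper body is wide along the jaws, so a vertical tool would hit the front wire and I need a forward tilt. The rows give only a shift and a spin. Pushing the pose just past reach in free space might tilt the tool, and later moves should keep that tilt, so I'll test it away from everything.

```bash
python3 - <<'E'
from h import *
print(np.array(manip.camera('wrist')['hand_eye']).round(2))
E
python3 -m crank '[{"offset":[0.03,0,0.02],"spin":0},{"offset":[0.06,0,0.04],"spin":0},{"offset":[0.1,0,0.06],"spin":0},{"offset":[0.14,0,0.07],"spin":0},{"offset":[0.18,0,0.08],"spin":0},{"offset":[0.22,0,0.09],"spin":0},{"offset":[0.25,0,0.1],"spin":0},{"offset":[0.28,0,0.1],"spin":0}]' 0
python3 -m crank '[{"offset":[0.03,-0.02,0.02],"spin":0},{"offset":[0.06,-0.04,0.04],"spin":0},{"offset":[0.09,-0.06,0.06],"spin":0},{"offset":[0.12,-0.08,0.07],"spin":0},{"offset":[0.15,-0.1,0.08],"spin":0},{"offset":[0.18,-0.12,0.09],"spin":0},{"offset":[0.21,-0.14,0.1],"spin":0},{"offset":[0.24,-0.16,0.1],"spin":0}]' 0
python3 -c "
from h import *
s=manip.read_state();print(s['joints'])"
```

```text
[[  -0.     -0.97   -0.24   70.95]
 [   1.     -0.      0.     -0.88]
 [  -0.     -0.24    0.97 -180.6 ]
 [   0.      0.      0.      1.  ]]
clock: 1.82
eef_pos: [426.3, -530.5, 307.6]
eef_rot: [3.139, -0.001, 0.266]
wrist_force: [0.2, 0.1, 0.5]
finger_gap: 44.4
clock: 2.48
eef_pos: [529.6, -570.7, 340.6]
eef_rot: [3.112, -0.015, 0.266]
wrist_force: [-0.3, -0.2, 0.3]
finger_gap: 0.2
[-8.70204191e-01  9.33871928e-01  2.34582671e-01  1.10022551e-03
  1.94026189e+00  4.35109236e-01]
```

```bash
python3 -m crank '[{"offset":[0.2,-0.2,0],"spin":0},{"offset":[0.2,-0.2,0],"spin":0},{"offset":[0.2,-0.2,0],"spin":0},{"offset":[0.2,-0.2,0],"spin":0},{"offset":[0.2,-0.2,0],"spin":0},{"offset":[0.2,-0.2,0],"spin":0},{"offset":[0.2,-0.2,0],"spin":0},{"offset":[0.2,-0.2,0],"spin":0}]'
python3 -c "
from h import *
s=manip.read_state();print(s['joints'])"
```

```text
clock: 3.15
eef_pos: [562.0, -596.0, 267.5]
eef_rot: [3.087, -0.028, 0.267]
wrist_force: [0.0, 0.5, 0.7]
finger_gap: 0.4
[-0.86008738  1.0269906   0.2352119   0.00205823  1.81836966  0.44544983]
```

```bash
python3 -m crank '[{"offset":[0.2,-0.2,0.3],"spin":0},{"offset":[0.2,-0.2,0.3],"spin":0},{"offset":[0.2,-0.2,0.3],"spin":0},{"offset":[0.2,-0.2,0.3],"spin":0},{"offset":[0.2,-0.2,0.3],"spin":0},{"offset":[0.2,-0.2,0.3],"spin":0},{"offset":[0.2,-0.2,0.3],"spin":0},{"offset":[0.2,-0.2,0.3],"spin":0}]'
python3 -c "
from h import *
s=manip.read_state();print(s['joints'])"
```

```text
clock: 3.82
eef_pos: [544.5, -571.4, 349.6]
eef_rot: [3.063, -0.041, 0.267]
wrist_force: [0.3, -0.0, 0.8]
finger_gap: 0.5
[-0.85691041  0.92284342  0.235379    0.00319961  1.89504903  0.44916983]
```

Each push past reach adds about 0.027 rad of outward tilt, and it stays. I'll turn the tool first so the tilt builds up across the jaw axis, then keep going.

```bash
python3 -m crank '[{"offset":[0.2,-0.2,0],"spin":-7},{"offset":[0.2,-0.2,0],"spin":-14},{"offset":[0.2,-0.2,0],"spin":-21},{"offset":[0.2,-0.2,0],"spin":-28},{"offset":[0.2,-0.2,0],"spin":-35},{"offset":[0.2,-0.2,0],"spin":-42},{"offset":[0.2,-0.2,0],"spin":-49},{"offset":[0.2,-0.2,0],"spin":-56}]'
python3 -m crank '[{"offset":[0.3,-0.3,0],"spin":-5},{"offset":[0.3,-0.3,0],"spin":-10},{"offset":[0.3,-0.3,0],"spin":-15},{"offset":[0.3,-0.3,0],"spin":-15},{"offset":[0.3,-0.3,0],"spin":-15},{"offset":[0.3,-0.3,0],"spin":-15},{"offset":[0.3,-0.3,0],"spin":-15},{"offset":[0.3,-0.3,0],"spin":-15}]'
cat > tilt.py <<'E'
from h import *
from scipy.spatial.transform import Rotation as R
s=manip.read_state(); M=R.from_euler('xyz',s['eef_rot']).as_matrix()
z=M[:,2]; d=np.degrees
x=M[:,0]
print('t',round(s['clock'],2),'tcp',np.round(s['eef_pos'],1),'tilt',round(float(np.arccos(-z[2])),3),'az',d(np.arctan2(z[1],z[0])).round(1),'xaz',d(np.arctan2(x[1],x[0])).round(1),'yz',M[2,1].round(3),'j',np.round(s['joints'],2),'F',np.round(s['wrist_force'],1))
E
python3 tilt.py
```

```text
clock: 4.48
eef_pos: [568.4, -594.3, 271.7]
eef_rot: [3.06, -0.071, -0.704]
wrist_force: [-0.2, 0.5, -1.0]
finger_gap: 0.4
clock: 5.15
eef_pos: [586.2, -614.5, 200.0]
eef_rot: [3.064, -0.099, -0.963]
wrist_force: [-0.2, -0.4, -0.2]
finger_gap: 0.6
t 5.15 tcp [ 586.2 -614.5  200. ] tilt 0.126 az -93.2 xaz -55.2 yz 0.077 j [-0.82  1.11  0.24 -0.09  1.71  1.7 ] F [-0.2 -0.4 -0.2]
```

```bash
for i in 1; do python3 -m crank '[{"offset":[0.3,-0.28,0.2],"spin":0},{"offset":[0.3,-0.28,0.2],"spin":0},{"offset":[0.3,-0.28,0.2],"spin":0},{"offset":[0.3,-0.28,0.2],"spin":0},{"offset":[0.3,-0.28,0.2],"spin":0},{"offset":[0.3,-0.28,0.2],"spin":0},{"offset":[0.3,-0.28,0.2],"spin":0},{"offset":[0.3,-0.28,0.2],"spin":0}]' >/dev/null; python3 tilt.py; done
python3 -m crank '[{"offset":[0.3,-0.26,0.1],"spin":0},{"offset":[0.3,-0.26,0.1],"spin":0},{"offset":[0.3,-0.26,0.1],"spin":0},{"offset":[0.3,-0.26,0.1],"spin":0},{"offset":[0.3,-0.26,0.1],"spin":0},{"offset":[0.3,-0.26,0.1],"spin":0},{"offset":[0.3,-0.26,0.1],"spin":0},{"offset":[0.3,-0.26,0.1],"spin":0}]' >/dev/null; python3 tilt.py
python3 -m crank '[{"offset":[0.6,-0.5,0.1],"spin":0},{"offset":[0.6,-0.5,0.1],"spin":0},{"offset":[0.6,-0.5,0.1],"spin":0},{"offset":[0.6,-0.5,0.1],"spin":0},{"offset":[0.6,-0.5,0.1],"spin":0},{"offset":[0.6,-0.5,0.1],"spin":0},{"offset":[0.6,-0.5,0.1],"spin":0},{"offset":[0.6,-0.5,0.1],"spin":0}]' >/dev/null; python3 tilt.py
```

```text
t 5.82 tcp [ 587.9 -608.8  233.7] tilt 0.147 az -84.9 xaz -55.0 yz 0.072 j [-0.82  1.07  0.24 -0.09  1.72  1.7 ] F [-0.3  0.1  0.1]
t 6.48 tcp [ 604.9 -609.7  219.3] tilt 0.17 az -78.6 xaz -54.9 yz 0.067 j [-0.8   1.09  0.24 -0.09  1.67  1.72] F [-0.3 -0.6  0. ]
t 7.15 tcp [ 629.4 -612.5  179.9] tilt 0.194 az -73.6 xaz -54.8 yz 0.061 j [-0.78  1.14  0.24 -0.09  1.6   1.74] F [-0.8  0.5  0.2]
```

```bash
python3 -m crank '[{"offset":[0.3,-0.25,0.2],"spin":0},{"offset":[0.3,-0.25,0.2],"spin":0},{"offset":[0.3,-0.25,0.2],"spin":0},{"offset":[0.3,-0.25,0.2],"spin":0},{"offset":[0.3,-0.25,0.2],"spin":0},{"offset":[0.3,-0.25,0.2],"spin":0},{"offset":[0.3,-0.25,0.2],"spin":0},{"offset":[0.3,-0.25,0.2],"spin":0}]' >/dev/null; python3 tilt.py
python3 -m crank '[{"offset":[0.3,-0.25,0.2],"spin":0},{"offset":[0.3,-0.25,0.2],"spin":0},{"offset":[0.3,-0.25,0.2],"spin":0},{"offset":[0.3,-0.25,0.2],"spin":0},{"offset":[0.3,-0.25,0.2],"spin":0},{"offset":[0.3,-0.25,0.2],"spin":0},{"offset":[0.3,-0.25,0.2],"spin":0},{"offset":[0.3,-0.25,0.2],"spin":0}]' >/dev/null; python3 tilt.py
python3 -m crank '[{"offset":[0.3,-0.25,0.1],"spin":0},{"offset":[0.3,-0.25,0.1],"spin":0},{"offset":[0.3,-0.25,0.1],"spin":0},{"offset":[0.3,-0.25,0.1],"spin":0},{"offset":[0.3,-0.25,0.1],"spin":0},{"offset":[0.3,-0.25,0.1],"spin":0},{"offset":[0.3,-0.25,0.1],"spin":0},{"offset":[0.3,-0.25,0.1],"spin":0}]' >/dev/null; python3 tilt.py
python3 -m crank '[{"offset":[0.3,-0.25,0.2],"spin":0},{"offset":[0.3,-0.25,0.2],"spin":0},{"offset":[0.3,-0.25,0.2],"spin":0},{"offset":[0.3,-0.25,0.2],"spin":0},{"offset":[0.3,-0.25,0.2],"spin":0},{"offset":[0.3,-0.25,0.2],"spin":0},{"offset":[0.3,-0.25,0.2],"spin":0},{"offset":[0.3,-0.25,0.2],"spin":0}]' >/dev/null; python3 tilt.py
```

```text
t 7.82 tcp [ 631.6 -603.1  223.2] tilt 0.22 az -69.7 xaz -54.7 yz 0.055 j [-0.78  1.09  0.24 -0.09  1.62  1.74] F [0.9 0.4 0. ]
t 8.48 tcp [ 633.7 -596.2  255.9] tilt 0.246 az -66.6 xaz -54.6 yz 0.049 j [-0.77  1.05  0.24 -0.09  1.63  1.75] F [ 0.4 -0.2 -0.7]
t 9.15 tcp [ 648.  -601.6  239.1] tilt 0.273 az -64.1 xaz -54.5 yz 0.043 j [-0.76  1.07  0.24 -0.09  1.58  1.76] F [ 0.6  0.6 -0.4]
t 9.82 tcp [ 648.6 -597.1  269.3] tilt 0.301 az -62.0 xaz -54.5 yz 0.037 j [-0.76  1.04  0.24 -0.09  1.58  1.76] F [ 0.2  0.1 -0.8]
```

```bash
python3 -m crank '[{"offset":[0.3,-0.25,0.2],"spin":0},{"offset":[0.3,-0.25,0.2],"spin":0},{"offset":[0.3,-0.25,0.2],"spin":0},{"offset":[0.3,-0.25,0.2],"spin":0},{"offset":[0.3,-0.25,0.2],"spin":0},{"offset":[0.3,-0.25,0.2],"spin":0},{"offset":[0.3,-0.25,0.2],"spin":0},{"offset":[0.3,-0.25,0.2],"spin":0}]' >/dev/null; python3 tilt.py
python3 -m crank '[{"offset":[0.3,-0.25,0.2],"spin":0},{"offset":[0.3,-0.25,0.2],"spin":0},{"offset":[0.3,-0.25,0.2],"spin":0},{"offset":[0.3,-0.25,0.2],"spin":0},{"offset":[0.3,-0.25,0.2],"spin":0},{"offset":[0.3,-0.25,0.2],"spin":0},{"offset":[0.3,-0.25,0.2],"spin":0},{"offset":[0.3,-0.25,0.2],"spin":0}]' >/dev/null; python3 tilt.py
python3 -m crank '[{"offset":[0.3,-0.25,0.2],"spin":0},{"offset":[0.3,-0.25,0.2],"spin":0},{"offset":[0.3,-0.25,0.2],"spin":0},{"offset":[0.3,-0.25,0.2],"spin":0},{"offset":[0.3,-0.25,0.2],"spin":0},{"offset":[0.3,-0.25,0.2],"spin":0},{"offset":[0.3,-0.25,0.2],"spin":0},{"offset":[0.3,-0.25,0.2],"spin":0}]' >/dev/null; python3 tilt.py
python3 -m crank '[{"offset":[0.3,-0.25,0.2],"spin":0},{"offset":[0.3,-0.25,0.2],"spin":0},{"offset":[0.3,-0.25,0.2],"spin":0},{"offset":[0.3,-0.25,0.2],"spin":0},{"offset":[0.3,-0.25,0.2],"spin":0},{"offset":[0.3,-0.25,0.2],"spin":0},{"offset":[0.3,-0.25,0.2],"spin":0},{"offset":[0.3,-0.25,0.2],"spin":0}]' >/dev/null; python3 tilt.py
python3 -m crank '[{"offset":[0.3,-0.25,0.2],"spin":0},{"offset":[0.3,-0.25,0.2],"spin":0},{"offset":[0.3,-0.25,0.2],"spin":0},{"offset":[0.3,-0.25,0.2],"spin":0},{"offset":[0.3,-0.25,0.2],"spin":0},{"offset":[0.3,-0.25,0.2],"spin":0},{"offset":[0.3,-0.25,0.2],"spin":0},{"offset":[0.3,-0.25,0.2],"spin":0}]' >/dev/null; python3 tilt.py
python3 -m crank '[{"offset":[0.3,-0.25,0.2],"spin":0},{"offset":[0.3,-0.25,0.2],"spin":0},{"offset":[0.3,-0.25,0.2],"spin":0},{"offset":[0.3,-0.25,0.2],"spin":0},{"offset":[0.3,-0.25,0.2],"spin":0},{"offset":[0.3,-0.25,0.2],"spin":0},{"offset":[0.3,-0.25,0.2],"spin":0},{"offset":[0.3,-0.25,0.2],"spin":0}]' >/dev/null; python3 tilt.py
```

```text
t 10.48 tcp [ 650.  -594.4  292.7] tilt 0.328 az -60.2 xaz -54.4 yz 0.031 j [-0.75  1.01  0.24 -0.09  1.58  1.76] F [-0.6 -0.4  0.7]
t 11.15 tcp [ 652.1 -593.2  311.2] tilt 0.356 az -58.7 xaz -54.4 yz 0.025 j [-0.75  0.99  0.24 -0.09  1.57  1.76] F [0.5 0.6 0.2]
t 11.82 tcp [ 654.8 -593.2  326. ] tilt 0.385 az -57.4 xaz -54.3 yz 0.019 j [-0.75  0.98  0.24 -0.09  1.56  1.76] F [-0.4  0.6 -0.3]
t 12.48 tcp [ 658.1 -594.2  338. ] tilt 0.413 az -56.3 xaz -54.3 yz 0.013 j [-0.75  0.97  0.24 -0.09  1.54  1.76] F [-0.1  0.2  0. ]
t 13.15 tcp [ 661.9 -596.1  348.1] tilt 0.442 az -55.3 xaz -54.3 yz 0.007 j [-0.75  0.96  0.24 -0.09  1.52  1.76] F [ 0.3  0.1 -0.5]
t 13.82 tcp [ 666.  -598.5  356.7] tilt 0.47 az -54.4 xaz -54.3 yz 0.001 j [-0.75  0.95  0.24 -0.09  1.49  1.76] F [ 0.3 -0.4  0.3]
```

```bash
python3 -m crank '[{"offset":[0.3,-0.3,0.2],"spin":0},{"offset":[0.3,-0.3,0.2],"spin":0},{"offset":[0.3,-0.3,0.2],"spin":0},{"offset":[0.3,-0.3,0.2],"spin":0},{"offset":[0.3,-0.3,0.2],"spin":0},{"offset":[0.3,-0.3,0.2],"spin":0},{"offset":[0.3,-0.3,0.2],"spin":0},{"offset":[0.3,-0.3,0.2],"spin":0}]' >/dev/null; python3 tilt.py
python3 -m crank '[{"offset":[0.3,-0.35,0.2],"spin":0},{"offset":[0.3,-0.35,0.2],"spin":0},{"offset":[0.3,-0.35,0.2],"spin":0},{"offset":[0.3,-0.35,0.2],"spin":0},{"offset":[0.3,-0.35,0.2],"spin":0},{"offset":[0.3,-0.35,0.2],"spin":0},{"offset":[0.3,-0.35,0.2],"spin":0},{"offset":[0.3,-0.35,0.2],"spin":0}]' >/dev/null; python3 tilt.py
python3 -m crank '[{"offset":[-0.03,0.022,-0.012],"spin":7},{"offset":[-0.06,0.045,-0.025],"spin":14},{"offset":[-0.09,0.067,-0.037],"spin":21},{"offset":[-0.12,0.09,-0.05],"spin":28},{"offset":[-0.15,0.112,-0.062],"spin":35},{"offset":[-0.18,0.135,-0.075],"spin":42},{"offset":[-0.21,0.157,-0.087],"spin":49},{"offset":[-0.24,0.18,-0.1],"spin":56}]' >/dev/null; python3 tilt.py
```

```text
t 14.48 tcp [ 661.4 -616.3  358.3] tilt 0.499 az -53.7 xaz -54.3 yz -0.005 j [-0.77  0.95  0.24 -0.08  1.46  1.74] F [ 0.1 -0.4  0.6]
t 15.15 tcp [ 650.5 -643.7  354.9] tilt 0.528 az -53.1 xaz -54.3 yz -0.009 j [-0.8   0.96  0.24 -0.06  1.42  1.71] F [-0.9 -0.7 -0.2]
t 15.82 tcp [ 471.2 -509.5  281.1] tilt 0.528 az -10.5 xaz -11.6 yz -0.008 j [-1.02  0.37  1.34  0.43  1.1   0.61] F [-0.1 -0.8  0.4]
```

```bash
python3 -m crank '[{"offset":[-0.01,0.038,-0.01],"spin":5},{"offset":[-0.02,0.076,-0.02],"spin":10},{"offset":[-0.03,0.114,-0.03],"spin":15},{"offset":[-0.03,0.152,-0.04],"spin":21},{"offset":[-0.03,0.19,-0.05],"spin":21},{"offset":[-0.03,0.228,-0.06],"spin":21},{"offset":[-0.03,0.266,-0.07],"spin":21},{"offset":[-0.03,0.3,-0.08],"spin":21}]' >/dev/null; python3 tilt.py
```

```text
t 16.48 tcp [ 440.7 -207.6  201. ] tilt 0.528 az 10.4 xaz 9.4 yz -0.008 j [-0.74 -0.03  2.    0.53  0.91  0.38] F [ 0.2 -0.   0.1]
```

```bash
python3 -m crank '[{"offset":[0.008,0.021,-0.02],"spin":0},{"offset":[0.016,0.042,-0.043],"spin":0},{"offset":[0.024,0.063,-0.065],"spin":0},{"offset":[0.032,0.084,-0.087],"spin":0},{"offset":[0.032,0.084,-0.087],"spin":0},{"offset":[0.032,0.084,-0.087],"spin":0},{"offset":[0.032,0.084,-0.087],"spin":0},{"offset":[0.032,0.084,-0.087],"spin":0}]' >/dev/null; python3 tilt.py
python3 - <<'E'
from fit import *
from scipy.spatial.transform import Rotation as R
s=manip.read_state(); p=shot('wrist','w1.png'); q=np.load('q.npy')
T=np.eye(4);T[:3,:3]=R.from_euler('xyz',s['eef_rot']).as_matrix();T[:3,3]=s['eef_pos']
p['extrinsics']=np.linalg.inv(T@np.array(p['hand_eye']))
im=cv2.imread('pics/w1.png')
for k in Y:
    u=proj(p,top(q,k)); print(k,np.round(u),'->',(top(q,k)-s['eef_pos']).round(1)); cv2.circle(im,tuple(int(round(c)) for c in u),3,(0,0,255),-1)
b=blobs(p,q,r=45); print({k:np.round(v,1).tolist() for k,v in b.items() if v})
cv2.imwrite('pics/w1.png',cv2.convertScaleAbs(im,alpha=1.5))
E
```

```text
t 17.15 tcp [ 473.1 -124.7  115.1] tilt 0.53 az 10.2 xaz 9.4 yz -0.006 j [-0.51  0.07  2.13  0.6   0.61  0.45] F [ 0.4 -0.4  0.3]
cross [138. 207.] -> [ 28.5 123.3 -64.6]
bar [213. 207.] -> [ 38.   66.1 -64.6]
round [288. 207.] -> [ 47.5   8.9 -64.6]
square [364. 207.] -> [ 57.  -48.3 -64.6]
{'cross': [140.1, 204.5, 1593.0], 'bar': [213.9, 204.2, 987.0], 'round': [288.5, 205.0, 1712.0], 'square': [363.1, 204.8, 2065.0]}
```

View pics/w1.png

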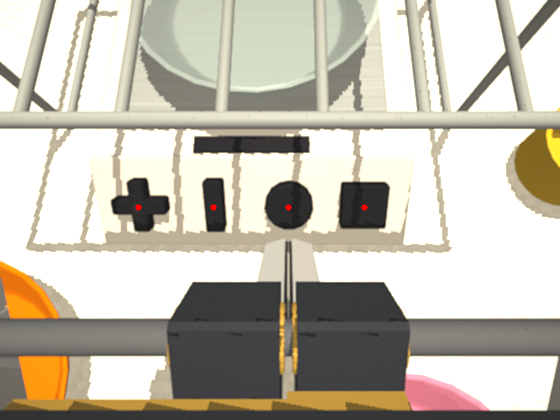

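The picture shows cross (138,207), bar (213,207), round (288,207) and square (364,207), and the fitted points sit on each key within about 2 px. The fingertip at (288,240) lines up with the round key and the front wire at row 118 is clear. Now I'll press round.

```bash
python3 -m crank '[{"offset":[0.02,0.004,-0.027],"spin":0},{"offset":[0.038,0.0075,-0.052],"spin":0},{"offset":[0.046,0.009,-0.062],"spin":0},{"offset":[0.05,0.0095,-0.068],"spin":0},{"offset":[0.052,0.0097,-0.071],"spin":0},{"offset":[0.052,0.0097,-0.071],"spin":0},{"offset":[0.052,0.0097,-0.071],"spin":0},{"offset":[0.052,0.0097,-0.071],"spin":0}]' >/dev/null; python3 tilt.py
cat > key.py <<'E'
import sys
from fit import *
q=np.load('q.npy');s=manip.read_state();n=np.array([-.605*np.cos(q[2]),-.605*np.sin(q[2]),.796])
for k in Y:
    d=top(q,k)-s['eef_pos']; print(k,'delta',d.round(1),'depth',(d@n).round(2))
print('Fn',np.dot(s['wrist_force'],n).round(2))
E
python3 key.py
```

```text
t 17.87 tcp [ 524.4 -115.5   45.7] tilt 0.531 az 10.2 xaz 9.4 yz -0.006 j [-0.43  0.3   2.06  0.75  0.44  0.34] F [-26.2  -0.4  25.2]
cross delta [-22.8 114.2   4.8] depth 6.15
bar delta [-13.3  57.    4.8] depth 6.15
round delta [-3.8 -0.2  4.8] depth 6.15
square delta [  5.7 -57.5   4.8] depth 6.15
Fn 35.78
```

Round is fully down with about 36 N along the normal. I'll retreat, check that the key has come back up, and move over to square.

```bash
python3 -m crank '[{"offset":[-0.009,-0.001,0.012],"spin":0},{"offset":[-0.018,-0.003,0.024],"spin":0},{"offset":[-0.018,-0.003,0.024],"spin":0},{"offset":[-0.014,-0.03,0.024],"spin":0},{"offset":[-0.0086,-0.06,0.024],"spin":0},{"offset":[-0.0086,-0.06,0.024],"spin":0},{"offset":[-0.0086,-0.06,0.024],"spin":0},{"offset":[-0.0086,-0.06,0.024],"spin":0}]' >/dev/null; python3 tilt.py; python3 key.py
python3 - <<'E'
from fit import *
shot('wrist','w2.png')
E
```

```text
t 18.53 tcp [ 515.6 -175.5   69.5] tilt 0.531 az 10.2 xaz 9.4 yz -0.007 j [-0.57  0.28  2.01  0.7   0.56  0.29] F [ 0.5 -0.1  0.3]
cross delta [-14.1 174.1 -18.9] depth -23.95
bar delta [ -4.5 116.9 -18.9] depth -23.95
round delta [  5.   59.7 -18.9] depth -23.95
square delta [ 14.5   2.5 -18.9] depth -23.95
Fn -0.05
```

View pics/w2.png

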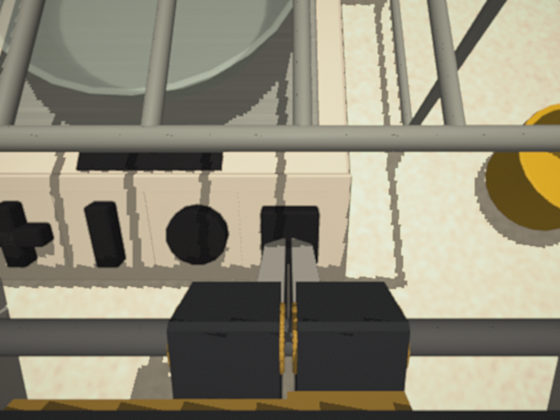

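Round (197,235) is back up, and the tip sits in front of square (290,230). Pressing square.

```bash
python3 -m crank '[{"offset":[0.008,0.0015,-0.01],"spin":0},{"offset":[0.013,0.0025,-0.017],"spin":0},{"offset":[0.017,0.003,-0.022],"spin":0},{"offset":[0.019,0.0033,-0.025],"spin":0},{"offset":[0.019,0.0033,-0.025],"spin":0},{"offset":[0.019,0.0033,-0.025],"spin":0},{"offset":[0.019,0.0033,-0.025],"spin":0},{"offset":[0.019,0.0033,-0.025],"spin":0}]' >/dev/null; python3 tilt.py; python3 key.py
```

```text
t 19.25 tcp [ 534.1 -171.1   45.6] tilt 0.531 az 10.5 xaz 9.5 yz -0.008 j [-0.54  0.36  1.98  0.75  0.51  0.25] F [-30.7   3.5  34.9]
cross delta [-32.5 169.7   4.9] depth 6.48
bar delta [-23.  112.5   4.9] depth 6.48
round delta [-13.5  55.3   4.9] depth 6.48
square delta [-4.  -1.9  4.9] depth 6.48
Fn 45.74
```

```bash
python3 -m crank '[{"offset":[-0.012,-0.002,0.016],"spin":0},{"offset":[-0.024,-0.004,0.032],"spin":0},{"offset":[-0.024,-0.004,0.032],"spin":0},{"offset":[-0.03,0.033,0.032],"spin":0},{"offset":[-0.036,0.071,0.032],"spin":0},{"offset":[-0.0373,0.11,0.028],"spin":0},{"offset":[-0.0373,0.11,0.024],"spin":0},{"offset":[-0.0373,0.11,0.024],"spin":0}]' >/dev/null; python3 tilt.py; python3 key.py
python3 - <<'E'
from fit import *
shot('wrist','w3.png')
E
```

```text
t 19.92 tcp [496.6 -58.8  68.6] tilt 0.53 az 10.7 xaz 9.7 yz -0.008 j [-0.33  0.17  2.16  0.65  0.42  0.52] F [ 0.1 -0.3  0.1]
cross delta [  5.   57.5 -18.1] depth -23.06
bar delta [ 14.5   0.3 -18.1] depth -23.06
round delta [ 24.  -56.9 -18.1] depth -23.06
square delta [  33.5 -114.2  -18.1] depth -23.06
Fn 0.1
```

View pics/w3.png

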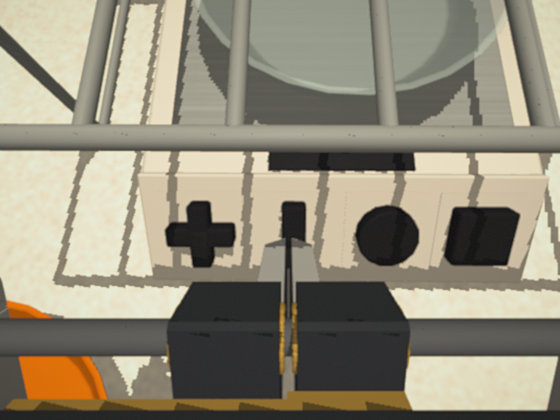

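Square is up again. The tip is in front of the bar key (293,218), about 2 mm to its left, and the move corrects that. Pressing bar.

```bash
python3 -m crank '[{"offset":[0.008,0,-0.01],"spin":0},{"offset":[0.013,0,-0.016],"spin":0},{"offset":[0.017,0.0007,-0.021],"spin":0},{"offset":[0.019,0.001,-0.0243],"spin":0},{"offset":[0.019,0.001,-0.0243],"spin":0},{"offset":[0.019,0.001,-0.0243],"spin":0},{"offset":[0.019,0.001,-0.0243],"spin":0},{"offset":[0.019,0.001,-0.0243],"spin":0}]' >/dev/null; python3 tilt.py; python3 key.py
```

```text
t 20.63 tcp [516.  -60.4  45.9] tilt 0.532 az 10.4 xaz 9.5 yz -0.007 j [-0.31  0.26  2.12  0.73  0.37  0.46] F [-28.6  -5.9  32.5]
cross delta [-14.5  59.1   4.7] depth 6.49
bar delta [-4.9  1.9  4.7] depth 6.49
round delta [  4.6 -55.3   4.7] depth 6.49
square delta [  14.1 -112.5    4.7] depth 6.49
Fn 43.53
```

```bash
python3 -m crank '[{"offset":[-0.012,-0.002,0.016],"spin":0},{"offset":[-0.024,-0.004,0.032],"spin":0},{"offset":[-0.04,-0.006,0.052],"spin":0},{"offset":[-0.056,-0.009,0.074],"spin":0},{"offset":[-0.07,-0.011,0.095],"spin":0},{"offset":[-0.07,-0.011,0.095],"spin":0},{"offset":[-0.07,-0.011,0.095],"spin":0},{"offset":[-0.07,-0.011,0.095],"spin":0}]' >/dev/null; python3 tilt.py
python3 - <<'E'
from fit import *
w=shot('wrist','w4.png'); t=shot('top','t4.png')
a=cv2.imread('pics/top.png').astype(int);b=cv2.imread('pics/t4.png').astype(int)
d=np.abs(a-b).max(2)[:255]>40; v,u=np.nonzero(d); print(d.sum(), (u.min(),u.max(),v.min(),v.max()) if len(u) else '')
o=np.vstack([cv2.imread('pics/w4.png')[:300],cv2.imread('pics/t4.png')[100:400]]);cv2.imwrite('pics/end.png',o)
E
```

```text
t 21.3 tcp [446.2 -71.8 140.3] tilt 0.532 az 10.4 xaz 9.5 yz -0.007 j [-0.41 -0.08  2.21  0.51  0.63  0.63] F [-0.8 -0.7 -0.5]
754 (np.int64(274), np.int64(343), np.int64(237), np.int64(254))
```

View pics/end.png

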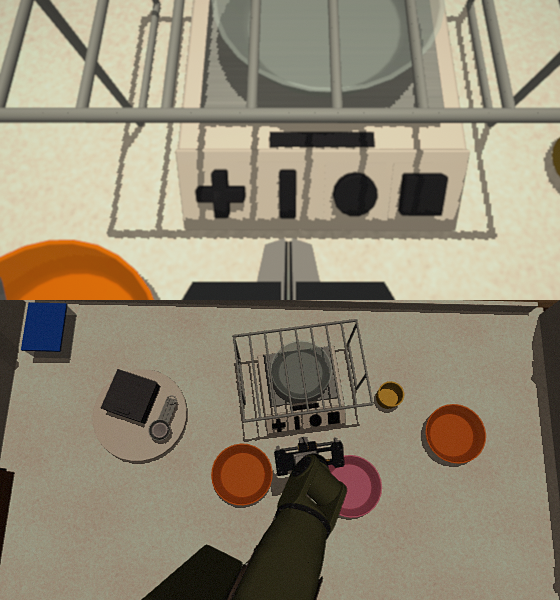

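All four keys are up and the gripper is clear. In the upper part of the top view, the only changed pixels are the gripper itself. Handing in.

```bash
python3 -c "
from cell import manip
print(manip.sign_off())"
```

```text
the job is handed in; nothing more can be done
None
```

I pressed round, then square, then bar once each, and handed the job in at about 21.4 s of the 42 s allowed. `sign_off` gives no verdict, so I can't say whether it was accepted.

**Tilt:** The moves only allow a shift and a turn about the vertical. To get under the wire shelf I tilted the tool about 30° by pushing it repeatedly past its reach in free space, well away from everything.

**Presses:** The keys bottomed at about 36 N (round), 46 N (square) and 44 N (bar) along the panel normal, measured at the wrist. That is well over the 4 N needed and below the 120 N wrist limit. The measured tip depth was 6.2–6.5 mm of the 7 mm travel. I put the difference down to the slanted tip's leading edge (about 1 mm) and calibration, and took the sharp force rise as the sign of full travel.

**Last checks:**
- The wrist force was back to about zero after each release, and the last wrist picture shows all four keys up.
- The cross key was never touched.
- The before/after top views match for the shelf, dish, ramekin and turntable; the only change in that part of the picture is the gripper.
- The arm hides part of the pink dish in that last view, so I could not compare it there. The tool was never near table height around it.
- No check failed.

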